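# Rock a chocolate boat cake out of the baker and lay it on the cooling grid

## Robot

A 6-joint arm with a two-finger parallel gripper is mounted at the origin on the work surface. World frame = base frame: x ahead of the robot, y to its left, z up, the work surface at z = 0. Lengths are in m, angles in rad, forces in N, time in s.
With the tool pointing down it reaches from about 0.425 to 0.95 m from the base axis. Payload 14.7 kg.
Tool frame: the origin (TCP) lies midway between the tips of the shut fingers; the grasp point (between the pads) lies behind it (env.grasp_offset is the z of the grasp point in the tool frame, in m); z points along the fingers, y is the line along which they close (so a half turn about z gives the same grasp; the last joint's range is limited). The gripper opens to 85 mm and grips with 20 to 120 N. Pads are 22 mm wide; open, the fingers measure 114 mm over their backs; the gripper's body (76 mm by 85 mm) begins 54 mm behind the grasp point. The pads swing forward as they close: fully open they stand 13 mm farther back than shut.
Start: joints at [1.078, 0.48, 1.596, -0, 1.065, -0.047], TCP at [0.28, 0.586, 0.231] pointing down, gripper open.
Joint ranges: [-2.75, 2.75], [-0.82, 2.05], [0.23, 2.67], [-1.56, 4.7], [0.09, 2.69], [-2.92, 2.92]. Speed limits (rad/s): [1.89, 1.89, 2.39, 3.01, 3.01, 3.01].

## Interface

Orientations are given as a unit quaternion [w, x, y, z].
In Python, from station import env, viewer gives the robot as it stands. The module is installed in compiled form; this text tells all that it offers.
- The arm moves only by the tool step_arm, never from a script. Its argument "series" is a list of rows, each an object of numbers: "tx", "ty", "tz": the shift along the tool's x, y, z as a fraction of full scale; "twist": the turn about the tool's z as a fraction of full scale. In form: [{"tx": .., "ty": .., "tz": .., "twist": ..}, ...]. A call has exactly 10 rows; each row is the pose to reach, as a shift and turn from the pose commanded when the call began, along the tool's axes at that moment; what a row does not reach only later rows make up. Full scale, the value 1, is 300 mm for a shift and pi/2 rad for a turn. A row lasts 1/10 s, in which the tool goes at most 50 mm and 8.59 degrees, less where a joint would pass 70% of its speed; a pose out of reach is approached as far as the arm can. A call with a number of a shift or a turn outside -1 to 1 is refused whole. A call with a gripper value outside its range is refused whole. "hand" is the finger opening in mm, from 0 to 85.4, set as the call begins (left out, the last holds). The fingers move at their own pace and stop on an object; "newtons" is the grip in N (left out, the last holds). Time passes only in rows, so rows that repeat a pose let the fingers close, or fill a call up. It gives the time, the measured TCP pose, the force, the opening and the grip force at its end, in the units of the state.
- env.read_state(): the state, without advancing time (a new reading comes with each control period).
- viewer.grab_frame(name): name is "side" or "top" or "wrist"; returns a dict with "color" (480x640x3 uint8, red, green, blue), "fovy" (degrees; the focal length in pixels is half the picture's height over the tangent of half this angle, whatever the lens; pixels are square), "cx", "cy" (the principal point, pixels), "R" (3x3) and "t" (3): a world point X has camera coordinates R X + t. Camera axes: x right, y down, z forward; pixel columns grow to the right and rows downward; lengths in m; the calibration is good to about 2 mm. A picture is of the moment at which its call begins. There is no depth.
- env.job_done(): hands the job in; it is judged then, once.
The state is a dict: "time": time; "joints": joint angles; "joint_velocities": joint speeds; "joint_torque": joint torques, N m; "eef_pos": TCP position; "ee_rot": TCP orientation; "wrist_force": force on the tool from outside, world axes, zero at the start; "moment": the same for the moment, N m; "grip_width": finger opening in m; "grip_force": force on a finger pad.
Only numpy, scipy, OpenCV 4.12 (cv2) and the standard library are available. Lean on these libraries where they do the work, as an engineer would, in place of code of your own. Each camera call takes 0.05 s, during which the arm holds its last target. There are 200 camera calls.

## Task

The boat-cake baker is switched off and has cooled. Swing its front hasp off the lid's catch so that the lid springs open, take the one chocolate cake out of its mould (it sits level with the plate, so it has to be rocked up by pressing on one end before it can be held) and lay it gently, right side up, on the free place of the cooling grid, beside and parallel to the two chocolate cakes already there. Leave the lid open, the two vanilla cakes in their moulds and everything else where it is.

Things in the scene. Friction and masses are not known exactly. Their poses are not given: they have to be found in the camera images.
- baker: Fixed stainless boat-cake baker, 270 x 300 mm, its cast plate 100 mm above the table. Origin: centre of its footprint, table level. x from its front (hasp side, facing about -y of the table) to its hinge, z up. In its frame, mm: plate and rim span x -130 to 140, y -150 to 150; hinge line x 115, height 108; hasp pivot line x -137, height 72; cavities in a row along y, see cavity_mid
- cavity_mid (a point): Mouth centre, at plate level, of the middle of three equal cavities, 75 mm apart along the baker's y, each holding a cake. Each is 47 mm wide with upright side walls, 127 long along the baker's x (mouth at x -84 to 44 of the baker) and 31 deep at mid-length; its bottom is an arc of radius 81 about a line along y 50 mm above the plate, so the ends slope up
- lid (a joint): Lid angle, rad: 0 shut, 0.96 open at its stop. A slab 284 mm wide, front edge 238 mm from the hinge line; shut, it is 101 to 130 mm above the table, its grip bar (165 mm from the hinge) up to 168. The hasp holds it against a spring (under 5 N); freed, it rises by itself in 2 to 3 s and stays, leaning over the cavities: an upright tool strikes it, one leaning 30 to 45 degrees to the front gets in
- hasp (a joint): Hasp angle, rad: 0 upright over the lid's catch; grows as it swings outwards (to the baker's front) and down, to 2.5 at most. Free of the catch beyond about 0.3. Moves with about 1 N at its tab and stays or drops open
- hasp_tab (a point): Middle of the upper edge of the hasp's red finger tab, at the centre of the baker's front: a plate 34 mm wide, 3 thick, 30 long, leaning 29 degrees outwards, upper edge 79 mm from the pivot line. With the hasp shut this edge is 149 mm above the table, 32 mm in front of the lid's front edge and 19 mm above the lid's top there; it can be pushed outwards from behind or pulled, from above
- lid_edge (a point): Middle of the lid's front edge, 238 mm from the hinge line (the catch sticks out 22 mm farther)
- choc: Chocolate (very dark) boat cake in one cavity: 112 x 44 x 30 mm, about 60 g, flat top, parallel sides, blunt ends 5 mm high, keel an arc of radius 75 about a line along y. Origin: middle of the keel, its lowest point; x along its length (at the start towards the hinge), z up. Top 1 mm below the plate, 1.5 mm free at each side. Soft: grip with 20 to 30 N
- choc_front (a point): On the top of the chocolate cake, 8 mm from its front end (-48 mm in its x). Pressed down and towards the hinge, round the keel's arc (a few N), this end sinks, the cake turns in its cavity and its hinge end rises; friction keeps it turned up to about 30 degrees. Then its sides can be pinched between the middle and the raised end. Over 80 N, both fingers added, spoils it
- van1: Vanilla (golden) boat cake of the same size in another cavity; stays there. Origin and axes as for choc
- van2: Second vanilla boat cake, in the remaining cavity; stays there
- grid: Fixed wire cooling grid, 300 (x) x 200 (y) mm, top of the wires 26 mm above the table. Origin: its centre at table level. Wires run along x, 19 mm apart
- grid_free (a point): Centre of the free place on the grid, on top of the wires, 75 mm from the grid's centre towards its -x end (the robot's side). A cake here lies with its length along the grid's y, its keel's lowest point on this spot
- done1: Chocolate boat cake already on the grid, along the grid's y, about 90 mm from the free place's centre. Origin and axes as for choc. Stays there
- done2: Another chocolate boat cake on the grid, 80 mm farther. Stays there
- bowl: Loose stainless bowl, 140 mm across, 65 high, on the table; bystander. Origin: centre of its underside
- turner: Loose slotted cake turner with a wooden handle, 260 mm long, flat on the table; bystander
- brush: Loose pastry brush, 200 mm long, flat on the table; bystander
- shaker: Loose sugar shaker, 64 mm across, 110 high, on the table; bystander. Origin: centre of its underside

How it is judged:
By the outcome, as a careful person would: the job done as asked, in the order asked, and still so for the second after the job is handed in, with the robot touching nothing.
It also fails if it takes over 48 s, if anything falls off the work surface, if the arm or the gripper's body presses on something with over 40 N, if the wrist force passes 120 N, or if a joint passes its speed limit or range.

## Working session

There is one attempt and no reset: what is moved stays moved. The work goes in short steps, Python scripts to look and compute and a tool call to move; the robot and the scene stay as the last step left them, time stands still between calls to the robot, and variables do not carry over. Pictures are saved under pics/ and viewed, at most 11 in all, crops included, and the job is handed in when it is done.

Besides the shell and the picture viewer there is one more tool, called after "Request:" in YAML: its name, and indented under it one key for each argument. step_arm: Moves the arm, as the interface text tells. Shift numbers are shares of 300 mm and turn numbers shares of pi/2 rad, none past 1 either way. Its arguments: {"type":"object","properties":{"series":{"type":"array"},"hand":{"type":"number"},"newtons":{"type":"number"}},"required":["series"]}

```bash
mkdir -p pics; cat > h.py <<'E'
import numpy as np, cv2
from station import env, viewer
def grab(n,save=None):
    f=viewer.grab_frame(n)
    if save: cv2.imwrite('pics/'+save,f['color'][:,:,::-1])
    return f
def ray(f,u,v):
    fl=f['color'].shape[0]/2/np.tan(np.radians(f['fovy'])/2)
    R=np.array(f['R']);t=np.array(f['t'])
    d=R.T@np.array([(u-f['cx'])/fl,(v-f['cy'])/fl,1.]);return -R.T@t,d
def onz(f,u,v,z):
    o,d=ray(f,u,v);return o+d*(z-o[2])/d[2]
def proj(f,X):
    fl=f['color'].shape[0]/2/np.tan(np.radians(f['fovy'])/2)
    c=np.array(f['R'])@np.array(X)+np.array(f['t']);return np.array([f['cx']+fl*c[0]/c[2],f['cy']+fl*c[1]/c[2]])
E
python3 - <<'E'
from h import *
import pickle
d={n:grab(n,n+'0.png') for n in('side','top')}
pickle.dump(d,open('f0.pkl','wb'))
for n in d: print(n,d[n]['fovy'],d[n]['cx'],d[n]['cy'],(-np.array(d[n]['R']).T@d[n]['t']).round(3),np.array(d[n]['R']).round(3).tolist())
s=env.read_state();print(s,env.grasp_offset)
E
```

```text
side 44.67162678400755 315.20410163864017 234.52902478969028 [ 0.205 -1.193  0.804] [[0.974, -0.228, 0.003], [-0.112, -0.491, -0.864], [0.199, 0.841, -0.504]]
top 56.17629527134105 324.1603654739067 247.37738509892012 [ 0.323 -0.012  1.165] [[0.014, -1.0, -0.01], [-0.991, -0.012, -0.134], [0.134, 0.012, -0.991]]
{'time': 0.1, 'joints': array([ 1.07842691e+00,  4.80757400e-01,  1.59677641e+00, -4.45118654e-06,
        1.06508982e+00, -4.66030495e-02]), 'joint_velocities': array([ 0.0007632 , -0.00271333, -0.00124234,  0.00173851,  0.00041796,
       -0.00078489]), 'joint_torque': array([ 2.14694352e-03, -9.52268100e+01, -4.31047404e+01, -9.34428522e-05,
        5.18106914e-03,  7.06623428e-05]), 'eef_pos': array([0.28006868, 0.5861867 , 0.23075701]), 'ee_rot': array([-1.35365456e-04,  2.21041321e-01,  9.75264307e-01, -4.97401412e-04]), 'wrist_force': array([ 0.34342537, -0.00671167,  0.35950287]), 'moment': array([-0.02948644, -0.03958668,  0.02266978]), 'grip_force': 0.0, 'grip_width': 0.08537464709044014} -0.0187
```

View pics/top0.png

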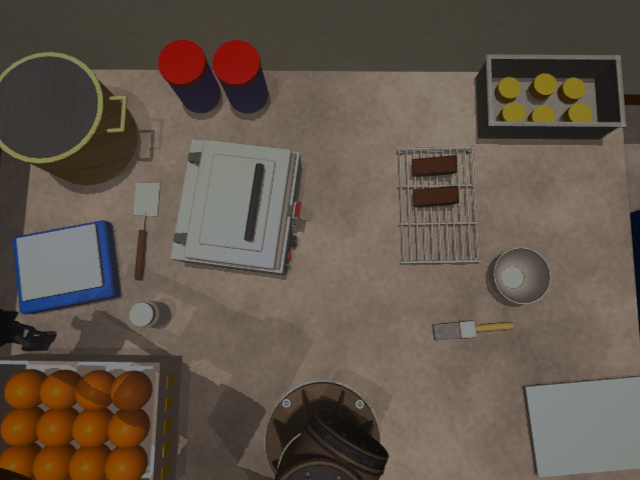

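View pics/side0.png

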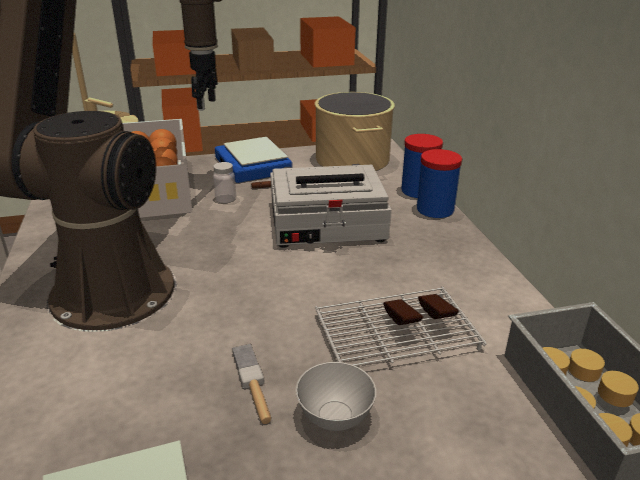

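Top view: baker with hasp tab at about (297,209), its hinge on the left at x≈180–195; the grid is at (399–478, 148–263) with cakes at (435,166) and (436,196), so the free place is near (437,240). Side view confirms this, with the red tab at (335,203).

```bash
cat > m.py <<'E'
from h import *
import pickle
d=pickle.load(open('f0.pkl','rb'))
def comps(f,mask,mn=8):
    n,l,s,c=cv2.connectedComponentsWithStats(mask.astype('uint8'))
    return [(c[i].round(1).tolist(),s[i].tolist()) for i in range(1,n) if s[i,4]>=mn]
for n,b in(('top',(160,120,330,300)),('side',(260,150,400,260))):
    f=d[n];c=f['color'].astype(int);m=(c[...,0]>110)&(c[...,1]<60)&(c[...,2]<60)
    mm=np.zeros_like(m);mm[b[1]:b[3],b[0]:b[2]]=m[b[1]:b[3],b[0]:b[2]];print(n,comps(f,mm,4))
f=d['top'];c=f['color'].astype(int)
m=(c.sum(2)<170)&(c[...,0]>c[...,2]+15);mm=np.zeros_like(m);mm[140:230,395:480]=m[140:230,395:480]
n,l,s,ce=cv2.connectedComponentsWithStats(mm.astype('uint8'))
for i in range(1,n):
    if s[i,4]>100:
        r=cv2.minAreaRect(np.argwhere(l==i)[:,::-1].astype(np.float32));print('cake',r,[onz(f,*p,0.056)[:2].round(3).tolist() for p in cv2.boxPoints(r)],onz(f,*r[0],0.056))
for p in((398,149),(472,149),(478,263),(402,263)): print('grid',onz(f,*p,0.026).round(3))
cv2.imwrite('pics/crop.png',cv2.resize(f['color'][130:280,160:320,::-1],None,fx=5,fy=4,interpolation=cv2.INTER_CUBIC)[:600])
E
python3 m.py
```

```text
top [([299.6, 205.4], [299, 203, 2, 5, 8]), ([298.6, 212.7], [298, 211, 2, 4, 7]), ([288.6, 255.1], [288, 252, 2, 7, 9])]
side [([337.0, 200.0], [333, 200, 9, 1, 9]), ([295.1, 233.1], [293, 233, 6, 2, 7])]
cake ((433.9818115234375, 165.3040313720703), (17.413192749023438, 45.57069778442383), 84.68545532226562) [[0.704, -0.216], [0.716, -0.332], [0.67, -0.335], [0.658, -0.22]] [ 0.68680981 -0.2755716   0.056     ]
cake ((435.17535400390625, 195.738037109375), (17.45946502685547, 45.6440315246582), 86.09950256347656) [[0.625, -0.218], [0.635, -0.334], [0.59, -0.335], [0.58, -0.221]] [ 0.60740399 -0.2770538   0.056     ]
grid [ 0.74  -0.189  0.026]
grid [ 0.742 -0.383  0.026]
grid [ 0.441 -0.389  0.026]
grid [ 0.439 -0.197  0.026]
```

View pics/crop.png

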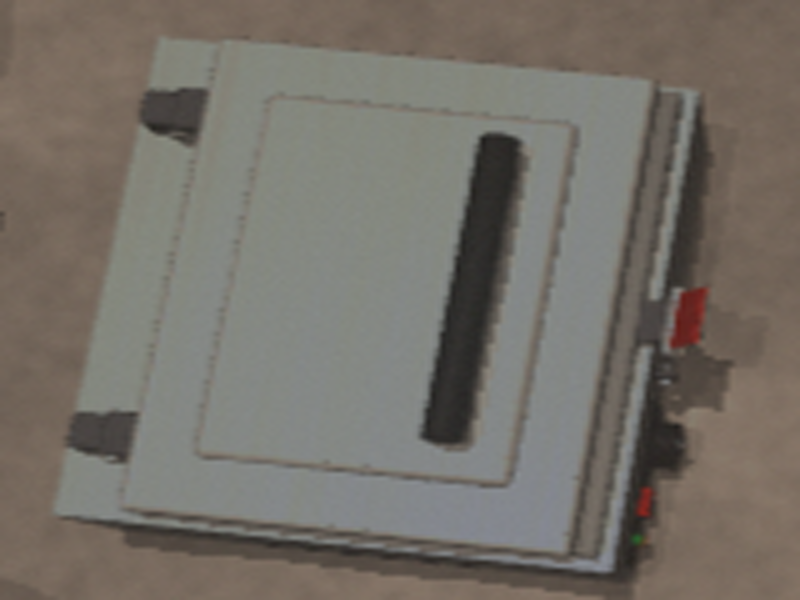

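The crop shows the lid-top corners at (218,40), (658,80), (572,555) and (122,512), the plate corners at (160,38), (700,92), (612,572) and (55,517), and the red tab at (690,318).

```bash
cat > b.py <<'E'
from h import *
import pickle
from scipy.spatial.transform import Rotation as Ro
d=pickle.load(open('f0.pkl','rb'));f=d['top'];c=lambda p:(160+p[0]/5-.4,130+p[1]/4-.4)
pl=[onz(f,*c(p),.1)[:2] for p in((160,38),(700,92),(612,572),(55,517))]  # B(140,-150) (-130,-150) (-130,150) (140,150)
L=np.array([(.14,-.15),(-.13,-.15),(-.13,.15),(.14,.15)]);P=np.array(pl)
lid=np.array([onz(f,*c(p),.13)[:2] for p in((658,80),(572,555))])
LL=np.vstack([L,[(-.123,-.142),(-.123,.142)]]);PP=np.vstack([P,lid])
def fit(L,P):
    l=L-L.mean(0);p=P-P.mean(0);a=np.arctan2((l[:,0]*p[:,1]-l[:,1]*p[:,0]).sum(),(l*p).sum())
    R=np.array([[np.cos(a),-np.sin(a)],[np.sin(a),np.cos(a)]]);t=P.mean(0)-R@L.mean(0);return a,t,R
for l,p in((L,P),(LL,PP)):
    a,t,R=fit(l,p);print(np.degrees(a),t.round(4),((l@R.T+t-p)*1000).round(1).tolist())
tab=onz(f,298-.4,209.5-.4,.139);print('tab mid',tab,'baker',R.T@(tab[:2]-t))
print('pred edge',t+R@[-.155,0],'pred lid_edge',t+R@[-.123,0])
print('grid free', )
G=np.array([(.15,.1),(.15,-.1),(-.15,-.1),(-.15,.1)]);Q=np.array([onz(f,*p,.026)[:2] for p in((398.5,149),(472,149),(478,263),(402,263))])
a,t,R=fit(G,Q);print(np.degrees(a),t,((G@R.T+t-Q)*1000).round(1).tolist(),'free',t+R@[-.075,0])
s=env.read_state();q=s['ee_rot'];print(Ro.from_quat(np.r_[q[1:],q[0]]).as_matrix().round(3))
E
python3 b.py
```

```text
83.35188948969083 [0.568  0.2111] [[-0.3, -0.0], [0.6, 0.4], [-1.0, -0.5], [0.7, 0.2]]
83.36625353592791 [0.5685 0.2145] [[0.1, 3.3], [1.1, 3.7], [-0.5, 2.8], [1.1, 3.5], [-2.7, -6.5], [0.9, -6.8]]
tab mid [0.55067174 0.06328679 0.139     ] baker [-0.15223865  0.0002039 ]
pred edge [0.55055527 0.06052038] pred lid_edge [0.55425198 0.09230613]
grid free
1.011801594586154 [ 0.59061748 -0.28985652] [[-1.3, 3.2], [0.4, -4.1], [1.0, -3.4], [-0.1, 4.2]] free [ 0.51562918 -0.2911809 ]
[[-0.902  0.431 -0.   ]
 [ 0.431  0.902 -0.001]
 [ 0.    -0.001 -1.   ]]
```

Request:
step_arm:
  series:
    - {"tz":-0.16,"twist":0.09}
    - {"tz":-0.32,"twist":0.18}
    - {"tz":-0.48,"twist":0.27}
    - {"tx":0.1,"ty":0.08,"tz":-0.6,"twist":0.36}
    - {"tx":0.22,"ty":0.18,"tz":-0.7,"twist":0.45}
    - {"tx":0.34,"ty":0.28,"tz":-0.73,"twist":0.54}
    - {"tx":0.46,"ty":0.38,"tz":-0.73,"twist":0.63}
    - {"tx":0.58,"ty":0.48,"tz":-0.73,"twist":0.72}
    - {"tx":0.7,"ty":0.58,"tz":-0.73,"twist":0.79}
    - {"tx":0.82,"ty":0.68,"tz":-0.73,"twist":0.79}
  hand: 0

```text
schema error: expected keys tx, ty, tz, twist
```

Request:
step_arm:
  series:
    - {"tx":0,"ty":0,"tz":-0.16,"twist":0.09}
    - {"tx":0,"ty":0,"tz":-0.32,"twist":0.18}
    - {"tx":0,"ty":0,"tz":-0.48,"twist":0.27}
    - {"tx":0.1,"ty":0.08,"tz":-0.6,"twist":0.36}
    - {"tx":0.22,"ty":0.18,"tz":-0.7,"twist":0.45}
    - {"tx":0.34,"ty":0.28,"tz":-0.73,"twist":0.54}
    - {"tx":0.46,"ty":0.38,"tz":-0.73,"twist":0.63}
    - {"tx":0.58,"ty":0.48,"tz":-0.73,"twist":0.72}
    - {"tx":0.7,"ty":0.58,"tz":-0.73,"twist":0.79}
    - {"tx":0.82,"ty":0.68,"tz":-0.73,"twist":0.79}
  hand: 0

```text
time: 1.1
eef_pos: [0.1514, 0.8653, 0.4498]
ee_rot: [0.0, 0.748, 0.664, -0.001]
wrist_force: [0.2, 1.2, 0.7]
grip_width: -0.0002
grip_force: 0.0
```

Request:
step_arm:
  series:
    - {"tx":0.05,"ty":-0.06,"tz":0,"twist":0}
    - {"tx":0.1,"ty":-0.12,"tz":0,"twist":0}
    - {"tx":0.2,"ty":-0.17,"tz":0,"twist":0}
    - {"tx":0.3,"ty":-0.17,"tz":0,"twist":0}
    - {"tx":0.4,"ty":-0.17,"tz":0,"twist":0}
    - {"tx":0.5,"ty":-0.17,"tz":0,"twist":0}
    - {"tx":0.6,"ty":-0.17,"tz":0,"twist":0}
    - {"tx":0.7,"ty":-0.17,"tz":0,"twist":0}
    - {"tx":0.8,"ty":-0.17,"tz":0,"twist":0}
    - {"tx":0.9,"ty":-0.17,"tz":0,"twist":0}

```text
time: 2.1
eef_pos: [0.1115, 0.9443, 0.3848]
ee_rot: [-0.015, 0.746, 0.665, 0.017]
wrist_force: [0.0, 0.2, -0.3]
grip_width: 0.0001
grip_force: 0.0
```

```bash
python3 -c "
from h import *
s=env.read_state();print(s['joints'].round(3),s['eef_pos'],s['ee_rot'].round(3))"
```

```text
[1.421 0.999 0.236 0.002 1.861 1.537] [0.11147068 0.94431242 0.38475705] [-0.015  0.746  0.665  0.017]
```

Request:
step_arm:
  series:
    - {"tx":1,"ty":0,"tz":0,"twist":0}
    - {"tx":1,"ty":0,"tz":0,"twist":0}
    - {"tx":1,"ty":0,"tz":0,"twist":0}
    - {"tx":1,"ty":0,"tz":0,"twist":0}
    - {"tx":1,"ty":0,"tz":-1,"twist":0}
    - {"tx":1,"ty":0,"tz":-1,"twist":0}
    - {"tx":1,"ty":0,"tz":-1,"twist":0}
    - {"tx":1,"ty":0,"tz":-1,"twist":0}
    - {"tx":1,"ty":0,"tz":-1,"twist":0}
    - {"tx":1,"ty":0,"tz":-1,"twist":0}

```text
time: 3.1
eef_pos: [0.1094, 0.9332, 0.4419]
ee_rot: [-0.03, 0.746, 0.665, 0.034]
wrist_force: [-0.7, -0.8, 0.6]
grip_width: 0.0002
grip_force: 0.0
```

```bash
python3 -c "
from h import *
s=env.read_state();print(s['joints'].round(3),s['eef_pos'],s['ee_rot'].round(3))"
```

```text
[1.421 0.939 0.235 0.003 1.876 1.537] [0.10941296 0.93324137 0.44192659] [-0.03   0.746  0.665  0.034]
```

Request:
step_arm:
  series:
    - {"tx":1,"ty":0,"tz":0,"twist":0}
    - {"tx":1,"ty":0,"tz":0,"twist":0}
    - {"tx":1,"ty":0,"tz":0,"twist":0}
    - {"tx":1,"ty":0,"tz":0,"twist":0}
    - {"tx":1,"ty":0,"tz":0,"twist":0}
    - {"tx":1,"ty":0,"tz":0,"twist":0}
    - {"tx":1,"ty":0,"tz":0,"twist":0}
    - {"tx":1,"ty":0,"tz":0,"twist":0}
    - {"tx":1,"ty":0,"tz":0,"twist":0}
    - {"tx":1,"ty":0,"tz":0,"twist":0}

```text
time: 4.1
eef_pos: [0.1154, 0.9876, 0.3673]
ee_rot: [-0.046, 0.745, 0.664, 0.051]
wrist_force: [-0.4, 0.4, 0.4]
grip_width: -0.0
grip_force: 0.0
```

```bash
python3 -c "
from h import *
s=env.read_state();print(s['joints'].round(3),s['eef_pos'],s['ee_rot'].round(4),s['joints'][[1,2,4]].sum()-np.pi)"
```

```text
[1.422 1.021 0.236 0.004 1.747 1.538] [0.1153943  0.98762516 0.36730978] [-0.0457  0.7448  0.6638  0.0514] -0.13759027660682577
```

Request:
step_arm:
  series:
    - {"tx":1,"ty":0,"tz":-0.5,"twist":0}
    - {"tx":1,"ty":0,"tz":-0.5,"twist":0}
    - {"tx":1,"ty":0,"tz":-0.5,"twist":0}
    - {"tx":1,"ty":0,"tz":-0.5,"twist":0}
    - {"tx":1,"ty":0,"tz":-0.5,"twist":0}
    - {"tx":1,"ty":0,"tz":-0.5,"twist":0}
    - {"tx":1,"ty":0,"tz":-0.5,"twist":0}
    - {"tx":1,"ty":0,"tz":-0.5,"twist":0}
    - {"tx":1,"ty":0,"tz":-0.5,"twist":0}
    - {"tx":1,"ty":0,"tz":-0.5,"twist":0}

```text
time: 5.1
eef_pos: [0.115, 0.9864, 0.4101]
ee_rot: [-0.061, 0.743, 0.662, 0.069]
wrist_force: [0.0, 0.0, 1.4]
grip_width: -0.0003
grip_force: 0.0
```

```bash
cat > s.py <<'E'
from h import *
s=env.read_state();print(s['joints'].round(3),s['eef_pos'].round(4),s['ee_rot'].round(4),s['joints'][[1,2,4]].sum()-np.pi)
E
python3 s.py
```

```text
[1.422 0.979 0.236 0.006 1.742 1.539] [0.115  0.9864 0.4101] [-0.0614  0.7433  0.6625  0.0691] -0.18504522037266513
```

Request:
step_arm:
  series:
    - {"tx":1,"ty":0,"tz":-0.35,"twist":0}
    - {"tx":1,"ty":0,"tz":-0.35,"twist":0}
    - {"tx":1,"ty":0,"tz":-0.35,"twist":0}
    - {"tx":1,"ty":0,"tz":-0.35,"twist":0}
    - {"tx":1,"ty":0,"tz":-0.35,"twist":0}
    - {"tx":1,"ty":0,"tz":-0.35,"twist":0}
    - {"tx":1,"ty":0,"tz":-0.35,"twist":0}
    - {"tx":1,"ty":0,"tz":-0.35,"twist":0}
    - {"tx":1,"ty":0,"tz":-0.35,"twist":0}
    - {"tx":1,"ty":0,"tz":-0.35,"twist":0}

```text
time: 6.1
eef_pos: [0.1159, 0.9966, 0.4284]
ee_rot: [-0.077, 0.741, 0.661, 0.087]
wrist_force: [0.1, -0.2, 0.6]
grip_width: -0.0003
grip_force: 0.0
```

Request:
step_arm:
  series:
    - {"tx":1,"ty":0,"tz":-0.35,"twist":0}
    - {"tx":1,"ty":0,"tz":-0.35,"twist":0}
    - {"tx":1,"ty":0,"tz":-0.35,"twist":0}
    - {"tx":1,"ty":0,"tz":-0.35,"twist":0}
    - {"tx":1,"ty":0,"tz":-0.35,"twist":0}
    - {"tx":1,"ty":0,"tz":-0.35,"twist":0}
    - {"tx":1,"ty":0,"tz":-0.35,"twist":0}
    - {"tx":1,"ty":0,"tz":-0.35,"twist":0}
    - {"tx":1,"ty":0,"tz":-0.35,"twist":0}
    - {"tx":1,"ty":0,"tz":-0.35,"twist":0}

```text
time: 7.1
eef_pos: [0.1165, 1.0032, 0.4535]
ee_rot: [-0.093, 0.739, 0.659, 0.105]
wrist_force: [0.1, 0.7, 1.0]
grip_width: -0.0002
grip_force: 0.0
```

Request:
step_arm:
  series:
    - {"tx":1,"ty":0,"tz":-0.35,"twist":0}
    - {"tx":1,"ty":0,"tz":-0.35,"twist":0}
    - {"tx":1,"ty":0,"tz":-0.35,"twist":0}
    - {"tx":1,"ty":0,"tz":-0.35,"twist":0}
    - {"tx":1,"ty":0,"tz":-0.35,"twist":0}
    - {"tx":1,"ty":0,"tz":-0.35,"twist":0}
    - {"tx":1,"ty":0,"tz":-0.35,"twist":0}
    - {"tx":1,"ty":0,"tz":-0.35,"twist":0}
    - {"tx":1,"ty":0,"tz":-0.35,"twist":0}
    - {"tx":1,"ty":0,"tz":-0.35,"twist":0}

```text
time: 8.1
eef_pos: [0.1167, 1.0065, 0.484]
ee_rot: [-0.11, 0.736, 0.656, 0.123]
wrist_force: [-0.7, -0.5, 0.0]
grip_width: -0.0001
grip_force: 0.0
```

```bash
python3 s.py
```

```text
[1.422 0.912 0.236 0.011 1.662 1.539] [0.1167 1.0065 0.484 ] [-0.1095  0.7363  0.6562  0.1232] -0.3310718400476089
```

Request:
step_arm:
  series:
    - {"tx":1,"ty":0,"tz":-0.15,"twist":0}
    - {"tx":1,"ty":0,"tz":-0.15,"twist":0}
    - {"tx":1,"ty":0,"tz":-0.15,"twist":0}
    - {"tx":1,"ty":0,"tz":-0.15,"twist":0}
    - {"tx":1,"ty":0,"tz":-0.15,"twist":0}
    - {"tx":1,"ty":0,"tz":-0.15,"twist":0}
    - {"tx":1,"ty":0,"tz":-0.15,"twist":0}
    - {"tx":1,"ty":0,"tz":-0.15,"twist":0}
    - {"tx":1,"ty":0,"tz":-0.15,"twist":0}
    - {"tx":1,"ty":0,"tz":-0.15,"twist":0}

```text
time: 9.1
eef_pos: [0.119, 1.0276, 0.4836]
ee_rot: [-0.126, 0.733, 0.653, 0.141]
wrist_force: [0.0, 0.5, 0.7]
grip_width: 0.0002
grip_force: 0.0
```

Request:
step_arm:
  series:
    - {"tx":1,"ty":0,"tz":-0.15,"twist":0}
    - {"tx":1,"ty":0,"tz":-0.15,"twist":0}
    - {"tx":1,"ty":0,"tz":-0.15,"twist":0}
    - {"tx":1,"ty":0,"tz":-0.15,"twist":0}
    - {"tx":1,"ty":0,"tz":-0.15,"twist":0}
    - {"tx":1,"ty":0,"tz":-0.15,"twist":0}
    - {"tx":1,"ty":0,"tz":-0.15,"twist":0}
    - {"tx":1,"ty":0,"tz":-0.15,"twist":0}
    - {"tx":1,"ty":0,"tz":-0.15,"twist":0}
    - {"tx":1,"ty":0,"tz":-0.15,"twist":0}

```text
time: 10.1
eef_pos: [0.1207, 1.0426, 0.4942]
ee_rot: [-0.142, 0.729, 0.65, 0.16]
wrist_force: [-0.2, -1.3, -0.3]
grip_width: 0.0002
grip_force: 0.0
```

Request:
step_arm:
  series:
    - {"tx":1,"ty":0,"tz":-0.15,"twist":0}
    - {"tx":1,"ty":0,"tz":-0.15,"twist":0}
    - {"tx":1,"ty":0,"tz":-0.15,"twist":0}
    - {"tx":1,"ty":0,"tz":-0.15,"twist":0}
    - {"tx":1,"ty":0,"tz":-0.15,"twist":0}
    - {"tx":1,"ty":0,"tz":-0.15,"twist":0}
    - {"tx":1,"ty":0,"tz":-0.15,"twist":0}
    - {"tx":1,"ty":0,"tz":-0.15,"twist":0}
    - {"tx":1,"ty":0,"tz":-0.15,"twist":0}
    - {"tx":1,"ty":0,"tz":-0.15,"twist":0}

```text
time: 11.1
eef_pos: [0.1217, 1.0525, 0.5136]
ee_rot: [-0.158, 0.725, 0.646, 0.178]
wrist_force: [0.3, 0.3, 0.3]
grip_width: 0.0001
grip_force: 0.0
```

Request:
step_arm:
  series:
    - {"tx":1,"ty":0,"tz":-0.15,"twist":0}
    - {"tx":1,"ty":0,"tz":-0.15,"twist":0}
    - {"tx":1,"ty":0,"tz":-0.15,"twist":0}
    - {"tx":1,"ty":0,"tz":-0.15,"twist":0}
    - {"tx":1,"ty":0,"tz":-0.15,"twist":0}
    - {"tx":1,"ty":0,"tz":-0.15,"twist":0}
    - {"tx":1,"ty":0,"tz":-0.15,"twist":0}
    - {"tx":1,"ty":0,"tz":-0.15,"twist":0}
    - {"tx":1,"ty":0,"tz":-0.15,"twist":0}
    - {"tx":1,"ty":0,"tz":-0.15,"twist":0}

```text
time: 12.1
eef_pos: [0.1223, 1.058, 0.5403]
ee_rot: [-0.174, 0.72, 0.642, 0.196]
wrist_force: [-0.5, -0.2, -0.6]
grip_width: 0.0001
grip_force: 0.0
```

```bash
python3 s.py; cat > g.py <<'E'
# usage: g.py x y z [x y z]: shifts in tool units from current pose to baker-frame mm points (or W: world m)
from h import *
import sys
from scipy.spatial.transform import Rotation as Ro
a=np.radians(83.35);B=np.array([[np.cos(a),-np.sin(a),0],[np.sin(a),np.cos(a),0],[0,0,1]]);t=np.array([.568,.2112,0])
s=env.read_state();q=s['ee_rot'];T=Ro.from_quat(np.r_[q[1:],q[0]]).as_matrix();p=s['eef_pos']
print('TCP baker mm',(B.T@(p-t)*1000).round(1),'axes in baker',(B.T@T).round(3).tolist(),s['time'],'F',(B.T@s['wrist_force']).round(1))
v=[float(x) for x in sys.argv[1:] if x!='W']
for i in range(0,len(v),3):
    w=np.array(v[i:i+3]); w=w if 'W' in sys.argv else t+B@w/1000
    print(v[i:i+3],'->',(T.T@(w-p)/.3).round(3),'dist',np.linalg.norm(w-p).round(3),w.round(3))
E
python3 g.py -149 0 240 -149 0 160 -142 0 143 -230 0 143
```

```text
[1.421 0.884 0.236 0.017 1.492 1.539] [0.1223 1.058  0.5403] [-0.1742  0.7204  0.6421  0.1958] -0.529969984765561
TCP baker mm [789.5 540.8 540.3] axes in baker [[0.863, 0.001, 0.506], [0.001, -1.0, 0.0], [0.506, 0.0, -0.863]] 12.1 F [-0.2  0.5 -0.6]
[-149.0, 0.0, 240.0] -> [-3.207  1.799 -0.719] dist 1.124 [0.551 0.063 0.24 ]
[-149.0, 0.0, 160.0] -> [-3.342  1.799 -0.489] dist 1.148 [0.551 0.063 0.16 ]
[-142.0, 0.0, 143.0] -> [-3.351  1.799 -0.428] dist 1.148 [0.552 0.07  0.143]
[-230.0, 0.0, 143.0] -> [-3.604  1.798 -0.577] dist 1.221 [ 0.541 -0.017  0.143]
```

Request:
step_arm:
  series:
    - {"tx":-0.1,"ty":0.07,"tz":-0.04,"twist":0}
    - {"tx":-0.22,"ty":0.14,"tz":-0.08,"twist":0}
    - {"tx":-0.35,"ty":0.21,"tz":-0.13,"twist":0}
    - {"tx":-0.48,"ty":0.28,"tz":-0.18,"twist":0}
    - {"tx":-0.61,"ty":0.36,"tz":-0.22,"twist":0}
    - {"tx":-0.74,"ty":0.44,"tz":-0.26,"twist":0}
    - {"tx":-0.87,"ty":0.52,"tz":-0.3,"twist":0}
    - {"tx":-1,"ty":0.6,"tz":-0.35,"twist":0}
    - {"tx":-1,"ty":0.7,"tz":-0.4,"twist":0}
    - {"tx":-1,"ty":0.8,"tz":-0.45,"twist":0}

```text
time: 13.1
eef_pos: [0.3238, 0.7025, 0.5052]
ee_rot: [-0.174, 0.721, 0.642, 0.195]
wrist_force: [0.3, 1.3, 1.8]
grip_width: 0.0003
grip_force: 0.0
```

Request:
step_arm:
  series:
    - {"tx":-0.13,"ty":0.08,"tz":-0.04,"twist":0}
    - {"tx":-0.26,"ty":0.16,"tz":-0.08,"twist":0}
    - {"tx":-0.39,"ty":0.24,"tz":-0.12,"twist":0}
    - {"tx":-0.52,"ty":0.32,"tz":-0.16,"twist":0}
    - {"tx":-0.65,"ty":0.4,"tz":-0.2,"twist":0}
    - {"tx":-0.78,"ty":0.48,"tz":-0.24,"twist":0}
    - {"tx":-0.91,"ty":0.56,"tz":-0.28,"twist":0}
    - {"tx":-1,"ty":0.64,"tz":-0.3,"twist":0}
    - {"tx":-1,"ty":0.72,"tz":-0.34,"twist":0}
    - {"tx":-1,"ty":0.8,"tz":-0.38,"twist":0}

```text
time: 14.1
eef_pos: [0.5263, 0.3623, 0.4521]
ee_rot: [-0.174, 0.721, 0.642, 0.196]
wrist_force: [0.2, -0.0, -0.8]
grip_width: -0.0002
grip_force: 0.0
```

```bash
python3 g.py -182 0 232 -129 0 143
```

```text
TCP baker mm [145.2  59.  452.1] axes in baker [[0.863, -0.0, 0.506], [-0.0, -1.0, -0.0], [0.506, 0.0, -0.863]] 14.1 F [ 0.  -0.2 -0.8]
[-182.0, 0.0, 232.0] -> [-1.312  0.197  0.081] dist 0.399 [0.547 0.03  0.232]
[-129.0, 0.0, 143.0] -> [-1.309  0.197  0.427] dist 0.417 [0.553 0.083 0.143]
```

Request:
step_arm:
  series:
    - {"tx":-0.14,"ty":0.03,"tz":0,"twist":0}
    - {"tx":-0.28,"ty":0.06,"tz":0,"twist":0}
    - {"tx":-0.42,"ty":0.09,"tz":0,"twist":0}
    - {"tx":-0.56,"ty":0.12,"tz":0,"twist":0}
    - {"tx":-0.7,"ty":0.15,"tz":0,"twist":0}
    - {"tx":-0.84,"ty":0.18,"tz":0,"twist":0}
    - {"tx":-0.95,"ty":0.197,"tz":0,"twist":0}
    - {"tx":-1,"ty":0.197,"tz":0,"twist":0}
    - {"tx":-1,"ty":0.197,"tz":-0.1,"twist":0}
    - {"tx":-1,"ty":0.197,"tz":-0.1,"twist":0}

```text
time: 15.1
eef_pos: [0.5539, 0.0836, 0.3285]
ee_rot: [-0.173, 0.721, 0.642, 0.197]
wrist_force: [0.9, -0.5, 0.1]
grip_width: 0.0
grip_force: 0.0
```

Request:
step_arm:
  series:
    - {"tx":-0.15,"ty":0,"tz":0.1,"twist":0}
    - {"tx":-0.28,"ty":0,"tz":0.15,"twist":0}
    - {"tx":-0.31,"ty":0,"tz":0.25,"twist":0}
    - {"tx":-0.31,"ty":0,"tz":0.36,"twist":0}
    - {"tx":-0.31,"ty":0,"tz":0.44,"twist":0}
    - {"tx":-0.31,"ty":0,"tz":0.5,"twist":0}
    - {"tx":-0.31,"ty":0,"tz":0.527,"twist":0}
    - {"tx":-0.31,"ty":0,"tz":0.527,"twist":0}
    - {"tx":-0.35,"ty":0,"tz":0.51,"twist":0}
    - {"tx":-0.39,"ty":0,"tz":0.49,"twist":0}

```text
time: 16.1
eef_pos: [0.5501, 0.0574, 0.1408]
ee_rot: [-0.174, 0.72, 0.643, 0.196]
wrist_force: [0.0, 0.0, 0.2]
grip_width: 0.0002
grip_force: 0.1
```

```bash
python3 g.py -175 0 135 -200 0 118 -215 0 95; python3 -c "
from h import *
a=grab('side')['color'][130:270,240:420,::-1];b=grab('top')['color'][110:290,160:340,::-1]
cv2.imwrite('pics/c2.png',np.hstack([cv2.resize(a,(400,311)),cv2.resize(b,(400,311))]))"
```

```text
TCP baker mm [-154.9   -0.   140.8] axes in baker [[0.863, 0.002, 0.506], [0.003, -1.0, -0.001], [0.506, 0.002, -0.863]] 16.1 F [ 0.  -0.   0.2]
[-175.0, 0.0, 135.0] -> [-0.068 -0.    -0.017] dist 0.021 [0.548 0.037 0.135]
[-200.0, 0.0, 118.0] -> [-0.168 -0.    -0.011] dist 0.051 [0.545 0.013 0.118]
[-215.0, 0.0, 95.0] -> [-0.25  -0.001  0.03 ] dist 0.076 [ 0.543 -0.002  0.095]
```

View pics/c2.png

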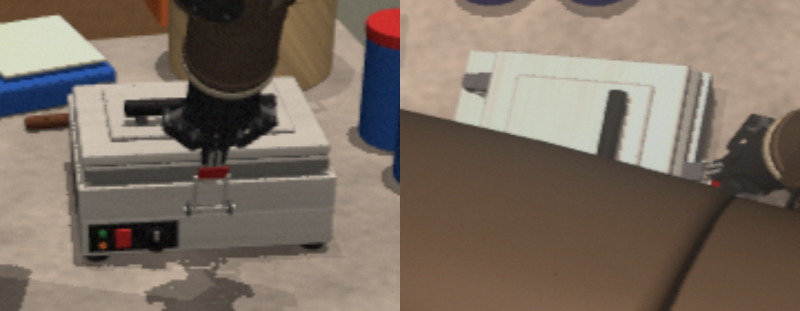

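The picture shows the shut fingers behind the red tab, which is at about (212,173), with the lid still shut. I'm carrying on with the pull.

Request:
step_arm:
  series:
    - {"tx":-0.04,"ty":0,"tz":-0.01,"twist":0}
    - {"tx":-0.08,"ty":0,"tz":-0.017,"twist":0}
    - {"tx":-0.12,"ty":0,"tz":-0.015,"twist":0}
    - {"tx":-0.168,"ty":0,"tz":-0.011,"twist":0}
    - {"tx":-0.21,"ty":0,"tz":0.01,"twist":0}
    - {"tx":-0.25,"ty":0,"tz":0.03,"twist":0}
    - {"tx":-0.27,"ty":0,"tz":0.03,"twist":0}
    - {"tx":-0.3,"ty":0,"tz":-0.1,"twist":0}
    - {"tx":-0.33,"ty":0,"tz":-0.25,"twist":0}
    - {"tx":-0.33,"ty":0,"tz":-0.4,"twist":0}

```text
time: 17.2
eef_pos: [0.5321, -0.088, 0.1938]
ee_rot: [-0.175, 0.721, 0.642, 0.195]
wrist_force: [1.4, 0.4, 0.2]
grip_width: 0.0003
grip_force: 0.0
```

Request:
step_arm:
  series:
    - {"tx":0,"ty":0,"tz":-0.15,"twist":0}
    - {"tx":0,"ty":0,"tz":-0.3,"twist":0}
    - {"tx":0,"ty":0,"tz":-0.4,"twist":0}
    - {"tx":0,"ty":0,"tz":-0.4,"twist":0}
    - {"tx":0,"ty":0,"tz":-0.4,"twist":0}
    - {"tx":0,"ty":0,"tz":-0.4,"twist":0}
    - {"tx":0,"ty":0,"tz":-0.4,"twist":0}
    - {"tx":0,"ty":0,"tz":-0.4,"twist":0}
    - {"tx":0,"ty":0,"tz":-0.4,"twist":0}
    - {"tx":0,"ty":0,"tz":-0.4,"twist":0}

```text
time: 18.2
eef_pos: [0.5259, -0.1468, 0.2967]
ee_rot: [-0.174, 0.72, 0.642, 0.196]
wrist_force: [-0.5, 0.7, 0.8]
grip_width: -0.0002
grip_force: 0.0
```

```bash
python3 g.py; python3 -c "
from h import *
a=grab('side')['color'][110:270,240:420,::-1];b=grab('wrist')['color'][:,:,::-1]
cv2.imwrite('pics/c3.png',np.hstack([cv2.resize(a,(400,356)),cv2.resize(b,(400,356))]))"
```

```text
TCP baker mm [-3.605e+02  3.000e-01  2.967e+02] axes in baker [[0.863, 0.001, 0.506], [0.001, -1.0, 0.001], [0.506, 0.0, -0.863]] 18.2 F [0.6 0.6 0.8]
```

View pics/c3.png

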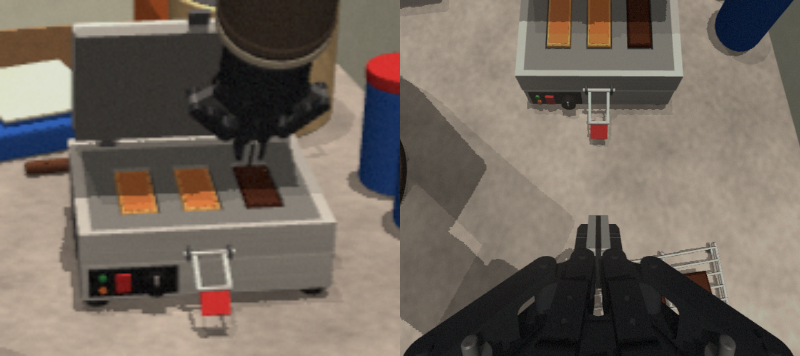

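Picture: the hasp hangs open with its red tab at (215,303), the lid is up, and the chocolate cake is the right-hand one at (258,186) in the left panel, which is baker y = -75.

```bash
python3 - <<'E'
from h import *
a=np.radians(83.35);B=np.array([[np.cos(a),-np.sin(a)],[np.sin(a),np.cos(a)]]);t=np.array([.568,.2112])
for n in('side','wrist'):
    f=grab(n);c=f['color'].astype(int)
    for X in((-20,-75),):
        u=proj(f,[*(t+B@(np.array(X)/1000)),.099]);print(n,'pred',u.round(1))
    m=((c.sum(2)<190)&(c[...,0]>c[...,2]+18)).astype('uint8')
    k,l,s,ce=cv2.connectedComponentsWithStats(m)
    for i in range(1,k):
        if s[i,4]>60 and np.hypot(*(ce[i]-u))<40:
            r=cv2.minAreaRect(np.argwhere(l==i)[:,::-1].astype(np.float32))
            print(s[i],ce[i].round(1),(B.T@(onz(f,*ce[i],.099)[:2]-t)*1000).round(1),[(B.T@(onz(f,*p,.099)[:2]-t)*1000).round(0).tolist() for p in cv2.boxPoints(r)])
E
python3 g.py -120 -75 200 -62 -75 110 -58 -75 105 -58 -75 102 -48 -75 94 -37 -75 88 -27 -75 84
```

```text
side pred [354.7 192.4]
[345 184  22  20 275] [355.3 193.8] [-28.9 -75.2] [[26.0, -55.0], [55.0, -99.0], [-80.0, -96.0], [-104.0, -54.0]]
wrist pred [378.8  20.1]
[ 364    0   38   63 2174] [382.   31.6] [-36.  -78.2] [[9.0, -58.0], [9.0, -103.0], [-77.0, -98.0], [-77.0, -56.0]]
TCP baker mm [-3.607e+02  3.000e-01  2.969e+02] axes in baker [[0.863, 0.001, 0.506], [0.001, -1.0, 0.0], [0.506, 0.0, -0.863]] 18.4 F [-0.4  0.2  0.6]
[-120.0, -75.0, 200.0] -> [0.528 0.252 0.685] dist 0.27 [0.629 0.083 0.2  ]
[-62.0, -75.0, 110.0] -> [0.543 0.252 1.041] dist 0.36 [0.635 0.141 0.11 ]
[-58.0, -75.0, 105.0] -> [0.547 0.252 1.062] dist 0.366 [0.636 0.145 0.105]
[-58.0, -75.0, 102.0] -> [0.541 0.252 1.071] dist 0.368 [0.636 0.145 0.102]
[-48.0, -75.0, 94.0] -> [0.557 0.252 1.111] dist 0.38 [0.637 0.155 0.094]
[-37.0, -75.0, 88.0] -> [0.578 0.252 1.147] dist 0.393 [0.638 0.166 0.088]
[-27.0, -75.0, 84.0] -> [0.6   0.252 1.175] dist 0.403 [0.639 0.176 0.084]
```

Request:
step_arm:
  series:
    - {"tx":0.1,"ty":0.05,"tz":0.08,"twist":0}
    - {"tx":0.2,"ty":0.1,"tz":0.18,"twist":0}
    - {"tx":0.3,"ty":0.15,"tz":0.28,"twist":0}
    - {"tx":0.4,"ty":0.2,"tz":0.38,"twist":0}
    - {"tx":0.48,"ty":0.24,"tz":0.49,"twist":0}
    - {"tx":0.53,"ty":0.255,"tz":0.62,"twist":0}
    - {"tx":0.545,"ty":0.255,"tz":0.76,"twist":0}
    - {"tx":0.545,"ty":0.255,"tz":0.88,"twist":0}
    - {"tx":0.545,"ty":0.255,"tz":0.97,"twist":0}
    - {"tx":0.545,"ty":0.255,"tz":1.0,"twist":0}

```text
time: 19.4
eef_pos: [0.6342, 0.1364, 0.1186]
ee_rot: [-0.176, 0.72, 0.642, 0.195]
wrist_force: [0.4, -0.8, -0.3]
grip_width: 0.0001
grip_force: 0.0
```

```bash
python3 g.py -58 -76 102 -48 -76 94 -37 -76 88 -26 -76 84
```

```text
TCP baker mm [-66.6 -74.4 118.6] axes in baker [[0.863, 0.003, 0.506], [0.001, -1.0, 0.004], [0.506, -0.003, -0.863]] 19.4 F [-0.8 -0.5 -0.3]
[-58.0, -76.0, 102.0] -> [-0.003  0.006  0.062] dist 0.019 [0.637 0.145 0.102]
[-48.0, -76.0, 94.0] -> [0.012 0.006 0.102] dist 0.031 [0.638 0.155 0.094]
[-37.0, -76.0, 88.0] -> [0.034 0.006 0.138] dist 0.043 [0.639 0.166 0.088]
[-26.0, -76.0, 84.0] -> [0.058 0.006 0.168] dist 0.053 [0.64  0.177 0.084]
```

Request:
step_arm:
  series:
    - {"tx":0,"ty":0,"tz":0.035,"twist":0}
    - {"tx":-0.002,"ty":0,"tz":0.065,"twist":0}
    - {"tx":0.002,"ty":0,"tz":0.085,"twist":0}
    - {"tx":0.01,"ty":0,"tz":0.105,"twist":0}
    - {"tx":0.018,"ty":0,"tz":0.12,"twist":0}
    - {"tx":0.026,"ty":0,"tz":0.135,"twist":0}
    - {"tx":0.034,"ty":0,"tz":0.147,"twist":0}
    - {"tx":0.043,"ty":0,"tz":0.159,"twist":0}
    - {"tx":0.052,"ty":0,"tz":0.17,"twist":0}
    - {"tx":0.058,"ty":0,"tz":0.177,"twist":0}

```text
time: 20.4
eef_pos: [0.6426, 0.1756, 0.0864]
ee_rot: [-0.172, 0.72, 0.642, 0.198]
wrist_force: [-10.2, -32.7, 48.5]
grip_width: 0.0
grip_force: 29.1
```

```bash
python3 g.py; python3 -c "
from h import *
a=grab('side')['color'][130:250,260:410,::-1];b=grab('wrist')['color'][:,:,::-1]
cv2.imwrite('pics/c4.png',np.hstack([cv2.resize(a,(400,320),interpolation=2),cv2.resize(b,(400,320))]))"
```

```text
TCP baker mm [-26.7 -78.2  86.4] axes in baker [[0.863, 0.0, 0.506], [0.003, -1.0, -0.005], [0.506, 0.005, -0.863]] 20.4 F [-33.7   6.3  48.5]
```

View pics/c4.png

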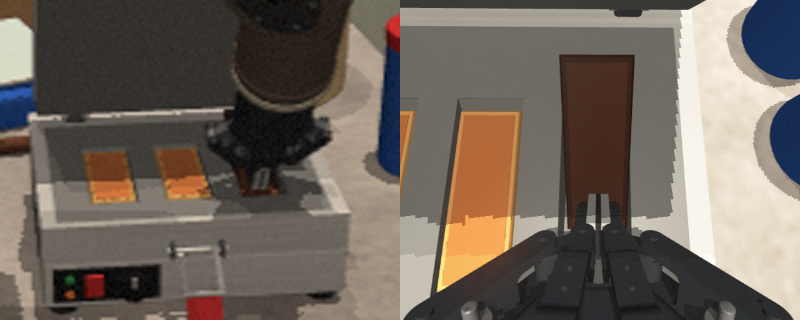

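The cake's hinge end is now raised: its top edge is at about (562–634, 56) in the wrist panel. The force is high, so I'm backing off.

Request:
step_arm:
  series:
    - {"tx":0,"ty":0,"tz":-0.03,"twist":0}
    - {"tx":0,"ty":0,"tz":-0.1,"twist":0}
    - {"tx":0,"ty":0,"tz":-0.18,"twist":0}
    - {"tx":0,"ty":0,"tz":-0.2,"twist":0}
    - {"tx":0.05,"ty":0,"tz":-0.2,"twist":0}
    - {"tx":0.1,"ty":0,"tz":-0.2,"twist":0}
    - {"tx":0.14,"ty":0,"tz":-0.2,"twist":0}
    - {"tx":0.14,"ty":0,"tz":-0.2,"twist":0}
    - {"tx":0.14,"ty":0,"tz":-0.2,"twist":0}
    - {"tx":0.14,"ty":0,"tz":-0.2,"twist":0}

```text
time: 21.5
eef_pos: [0.6408, 0.1825, 0.1564]
ee_rot: [-0.174, 0.72, 0.642, 0.196]
wrist_force: [0.3, 0.5, 0.4]
grip_width: 0.0001
grip_force: 0.0
```

```bash
python3 g.py; python3 - <<'E'
from h import *
f=grab('wrist','w5.png');a=np.radians(83.35);B=np.array([[np.cos(a),-np.sin(a),0],[np.sin(a),np.cos(a),0],[0,0,1]]);t=np.array([.568,.2112,0])
W=lambda x,y,z:proj(f,t+B@(np.array([x,y,z])/1000))
for al in(0,10,20,25,28,30,32,35):
    s,c=np.sin(np.radians(al)),np.cos(np.radians(al))
    print(al,[W(-20+x*c+51*s,y,150+x*s-51*c).round(0).tolist() for x in(56,-56) for y in(-54,-98)])
c=f['color'].astype(int);m=(c[...,0]>c[...,2]*1.5+8)&(c[...,0]<140)
for y in range(60,260,12):
    xs=np.where(m[y,200:480])[0]+200
    if len(xs)>10: print(y,xs.min(),xs.max(),len(xs))
E
```

```text
TCP baker mm [-20.1 -75.6 156.4] axes in baker [[0.863, 0.002, 0.506], [0.001, -1.0, 0.001], [0.506, -0.0, -0.863]] 21.5 F [ 0.5 -0.3  0.4]
0 [[280.0, 220.0], [350.0, 220.0], [276.0, 411.0], [353.0, 411.0]]
10 [[279.0, 203.0], [351.0, 203.0], [278.0, 390.0], [352.0, 390.0]]
20 [[277.0, 187.0], [353.0, 187.0], [280.0, 368.0], [350.0, 368.0]]
25 [[276.0, 179.0], [354.0, 179.0], [280.0, 358.0], [350.0, 358.0]]
28 [[275.0, 175.0], [354.0, 175.0], [281.0, 352.0], [349.0, 352.0]]
30 [[275.0, 172.0], [355.0, 172.0], [281.0, 347.0], [349.0, 347.0]]
32 [[274.0, 169.0], [355.0, 169.0], [281.0, 343.0], [349.0, 343.0]]
35 [[273.0, 165.0], [356.0, 165.0], [281.0, 337.0], [349.0, 337.0]]
180 283 357 64
192 282 358 77
204 283 356 74
216 284 357 73
228 233 355 74
240 232 356 75
252 231 356 76
```

View pics/w5.png

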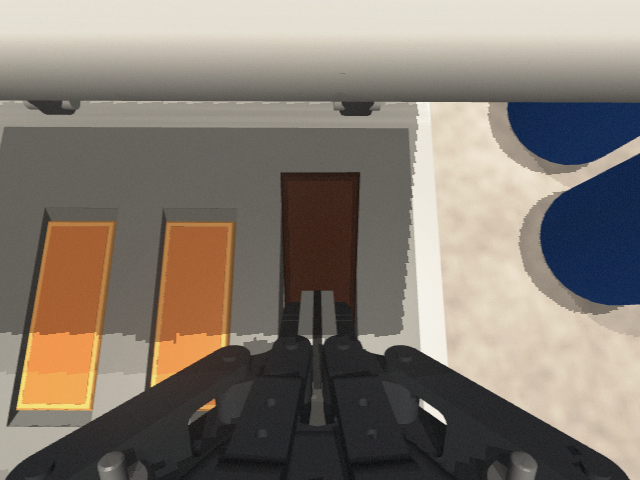

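The view shows the cake's raised end at row 173, columns 282–359. That gives a tilt of about 29.5° and y ≈ -77, centred under the fingers.

Request:
step_arm:
  series:
    - {"tx":0.03,"ty":0.003,"tz":0,"twist":0}
    - {"tx":0.059,"ty":0.003,"tz":0,"twist":0}
    - {"tx":0.059,"ty":0.003,"tz":0.02,"twist":0}
    - {"tx":0.059,"ty":0.003,"tz":0.06,"twist":0}
    - {"tx":0.059,"ty":0.003,"tz":0.1,"twist":0}
    - {"tx":0.059,"ty":0.003,"tz":0.14,"twist":0}
    - {"tx":0.059,"ty":0.003,"tz":0.18,"twist":0}
    - {"tx":0.059,"ty":0.003,"tz":0.21,"twist":0}
    - {"tx":0.059,"ty":0.003,"tz":0.231,"twist":0}
    - {"tx":0.059,"ty":0.003,"tz":0.231,"twist":0}
  hand: 58
  newtons: 24

```text
time: 22.55
eef_pos: [0.6473, 0.2328, 0.1051]
ee_rot: [-0.175, 0.72, 0.642, 0.195]
wrist_force: [-0.9, 0.1, -0.4]
grip_width: 0.0583
grip_force: 0.0
```

```bash
python3 g.py; python3 -c "
from h import *
a=grab('side')['color'][110:250,250:420,::-1];b=grab('wrist')['color'][:,:,::-1]
cv2.imwrite('pics/c6.png',np.hstack([cv2.resize(a,(400,330),interpolation=2),cv2.resize(b,(400,330))]))"
```

```text
TCP baker mm [ 30.6 -76.3 105.1] axes in baker [[0.863, 0.001, 0.506], [0.001, -1.0, 0.001], [0.506, -0.001, -0.863]] 22.55 F [-0.   0.9 -0.4]
```

View pics/c6.png

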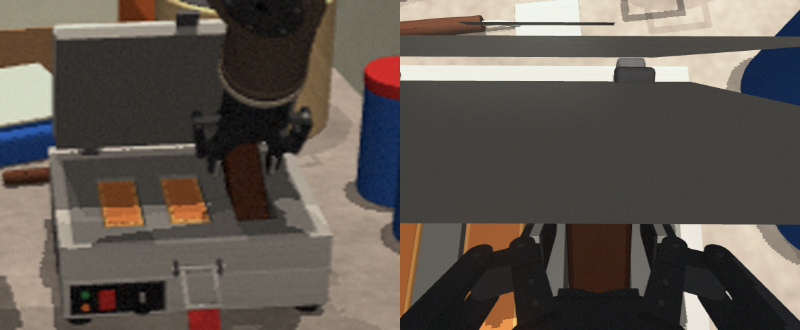

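The fingers straddle the raised cake evenly (cake at (245,185) in the left panel). Now I'll close and lift.

Request:
step_arm:
  series:
    - {"tx":0,"ty":0,"tz":0,"twist":0}
    - {"tx":0,"ty":0,"tz":0,"twist":0}
    - {"tx":0,"ty":0,"tz":0,"twist":0}
    - {"tx":0,"ty":0,"tz":0,"twist":0}
    - {"tx":0,"ty":0,"tz":0,"twist":0}
    - {"tx":0,"ty":0,"tz":0,"twist":0}
    - {"tx":0,"ty":0,"tz":-0.01,"twist":0}
    - {"tx":0,"ty":0,"tz":-0.03,"twist":0}
    - {"tx":0,"ty":0,"tz":-0.06,"twist":0}
    - {"tx":0,"ty":0,"tz":-0.1,"twist":0}
  hand: 36
  newtons: 25

```text
time: 23.65
eef_pos: [0.6457, 0.2169, 0.1324]
ee_rot: [-0.174, 0.72, 0.642, 0.196]
wrist_force: [-0.7, -0.4, -1.2]
grip_width: 0.0433
grip_force: 30.7
```

The cake is held at 43 mm opening and lifted. Now I'll take it clear of the baker towards the grid.

Request:
step_arm:
  series:
    - {"tx":0,"ty":0,"tz":-0.1,"twist":0}
    - {"tx":0,"ty":0,"tz":-0.2,"twist":0}
    - {"tx":0,"ty":0,"tz":-0.3,"twist":0}
    - {"tx":0,"ty":0,"tz":-0.4,"twist":0}
    - {"tx":-0.05,"ty":-0.03,"tz":-0.5,"twist":0}
    - {"tx":-0.13,"ty":-0.07,"tz":-0.58,"twist":0}
    - {"tx":-0.22,"ty":-0.11,"tz":-0.65,"twist":0}
    - {"tx":-0.32,"ty":-0.15,"tz":-0.72,"twist":0}
    - {"tx":-0.42,"ty":-0.2,"tz":-0.79,"twist":0}
    - {"tx":-0.5,"ty":-0.24,"tz":-0.85,"twist":0}
  newtons: 20

```text
time: 24.65
eef_pos: [0.5435, -0.0332, 0.2769]
ee_rot: [-0.174, 0.721, 0.642, 0.196]
wrist_force: [-0.1, 0.1, -0.4]
grip_width: 0.0429
grip_force: 30.7
```

```bash
cat > p.py <<'E'
from h import *
from scipy.spatial.transform import Rotation as Ro
s=env.read_state();q=s['ee_rot'];T=Ro.from_quat(np.r_[q[1:],q[0]]).as_matrix();p=s['eef_pos']
K=np.array([.517,-.284]);T2=T@Ro.from_rotvec([0,0,TW]).as_matrix() if (TW:=np.radians(float(__import__('sys').argv[1]))) or 1 else 0
e=np.array([-T2[1,1],T2[0,1]])
e=e/np.linalg.norm(e); e=e if e[1]>0 else -e
print('yaw',np.degrees(np.arctan2(e[1],e[0])),s['time'],p.round(4),s['wrist_force'].round(1),s['grip_force'],s['grip_width'])
for al,up in((29.5,40),(29.5,2),(29.5,0),(20,0),(10,0),(0,0),(0,-1)):
    r=np.radians(al);x=-75*r+22*np.cos(r)+50.5*np.sin(r);z=101+22*np.sin(r)-50.5*np.cos(r)+up
    w=np.r_[K+e*x/1000,z/1000]+.0075*T2[:,2]
    print(al,up,w.round(4),(T.T@(w-p)/.3).round(3))
E
python3 p.py -8; python3 -c "
from h import *
a=grab('side')['color'][100:340,240:480,::-1];b=grab('wrist')['color'][:,:,::-1]
cv2.imwrite('pics/c7.png',np.hstack([cv2.resize(a,(400,400),interpolation=2),cv2.resize(b,(400,400))]))"
```

```text
yaw 90.2831336607714 24.65 [ 0.5435 -0.0332  0.2769] [-0.1  0.1 -0.4] 30.710884630680084 0.04294306189531877
29.5 40 [ 0.5174 -0.2748  0.1014] [-0.995  0.006  0.096]
29.5 2 [ 0.5174 -0.2748  0.0634] [-1.058  0.006  0.205]
29.5 0 [ 0.5174 -0.2748  0.0614] [-1.062  0.006  0.211]
20 0 [ 0.5174 -0.2685  0.0546] [-1.055  0.004  0.241]
10 0 [ 0.5174 -0.2629  0.0486] [-1.049e+00  1.000e-03  2.680e-01]
0 0 [ 0.5173 -0.2582  0.044 ] [-1.044e+00 -1.000e-03  2.890e-01]
0 -1 [ 0.5173 -0.2582  0.043 ] [-1.045e+00 -1.000e-03  2.910e-01]
```

View pics/c7.png

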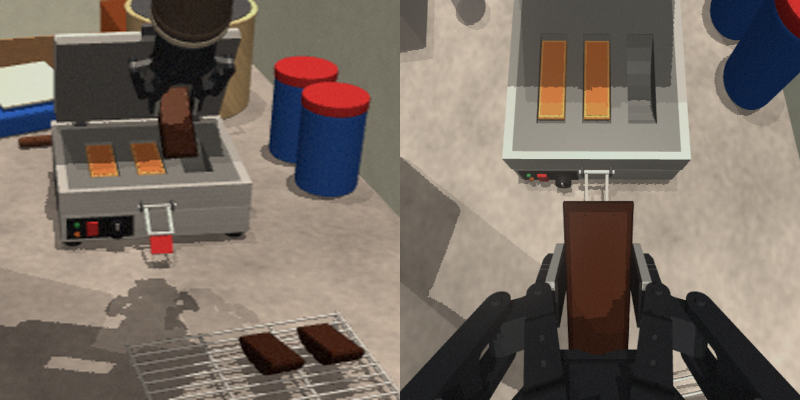

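The cake is held straight in the fingers: its far top edge is at row ~202, columns 564–633 in the right panel. Its mould is empty and the vanilla cakes are in place.

```bash
python3 - <<'E'
from h import *
from scipy.spatial.transform import Rotation as Ro
f=grab('wrist');c=f['color'].astype(int)
s=env.read_state();q=s['ee_rot'];T=Ro.from_quat(np.r_[q[1:],q[0]]).as_matrix();p=s['eef_pos']
fl=240/np.tan(np.radians(f['fovy'])/2)
m=(c[...,0]>c[...,2]*1.5+8)&(c[...,0]<190)
D=[]
for y in range(236,420,8):
    xs=np.where(m[y,230:400])[0]+230
    if len(xs)<60: continue
    xm=(xs.min()+xs.max())/2;w=xs.max()-xs.min()+1
    o,d=ray(f,xm,y);X=T.T@(o+d*(fl*.044/w)-p);D.append((y,w,*(X*1000).round(1)))
for r in D:print(r)
o,d=ray(f,316,243)
# top end edge hit at tool z=-13mm plane
O=T.T@(o-p);d=T.T@d
for z in(-.016,-.013,-.01): print(z,((O+d*(z-O[2])/d[2])*1000).round(1))
print('cam in tool',O.round(3))
E
```

```text
(244, np.int64(111), np.float64(31.4), np.float64(1.1), np.float64(-9.0))
(252, np.int64(106), np.float64(26.1), np.float64(1.7), np.float64(-3.7))
(260, np.int64(107), np.float64(23.4), np.float64(1.1), np.float64(-6.0))
(268, np.int64(108), np.float64(20.8), np.float64(1.3), np.float64(-8.3))
(276, np.int64(105), np.float64(16.0), np.float64(1.1), np.float64(-5.4))
(284, np.int64(105), np.float64(12.8), np.float64(1.5), np.float64(-6.4))
(292, np.int64(105), np.float64(9.6), np.float64(1.5), np.float64(-7.5))
(300, np.int64(104), np.float64(5.8), np.float64(0.8), np.float64(-7.2))
(308, np.int64(103), np.float64(1.8), np.float64(1.0), np.float64(-6.9))
(316, np.int64(102), np.float64(-2.2), np.float64(1.3), np.float64(-6.6))
(324, np.int64(102), np.float64(-5.5), np.float64(1.3), np.float64(-7.7))
(332, np.int64(102), np.float64(-8.8), np.float64(1.3), np.float64(-8.7))
(340, np.int64(101), np.float64(-13.0), np.float64(1.5), np.float64(-8.5))
(348, np.int64(101), np.float64(-16.3), np.float64(1.0), np.float64(-9.5))
(356, np.int64(100), np.float64(-20.6), np.float64(0.8), np.float64(-9.3))
(364, np.int64(98), np.float64(-26.0), np.float64(0.8), np.float64(-7.6))
(372, np.int64(97), np.float64(-30.5), np.float64(1.5), np.float64(-7.3))
(380, np.int64(97), np.float64(-33.9), np.float64(1.0), np.float64(-8.4))
(388, np.int64(97), np.float64(-37.4), np.float64(1.0), np.float64(-9.6))
(396, np.int64(94), np.float64(-44.6), np.float64(0.8), np.float64(-6.4))
(404, np.int64(94), np.float64(-48.2), np.float64(0.8), np.float64(-7.5))
(412, np.int64(94), np.float64(-51.8), np.float64(0.8), np.float64(-8.7))
-0.016 [ 34.2   0.7 -16. ]
-0.013 [ 33.2   0.7 -13. ]
-0.01 [ 32.2   0.7 -10. ]
cam in tool [ 0.078  0.001 -0.145]
```

```bash
sed -i 's/22\*/23*/g;s/50\.5\*/49.5*/g;s/\.0075/.0065/;s/(29.5,40),(29.5,2),(29.5,0)/(30.4,15),(30.4,0)/' p.py; python3 p.py -8
```

```text
yaw 90.14979613103317 24.8 [ 0.5444 -0.0332  0.277 ] [-0.8  0.7 -1. ] 30.734526962041855 0.04346428807972548
30.4 15 [ 0.5174 -0.2756  0.0793] [-1.034  0.005  0.158]
30.4 0 [ 0.5174 -0.2756  0.0643] [-1.06   0.005  0.201]
20 0 [ 0.5174 -0.2684  0.0567] [-1.052  0.002  0.235]
10 0 [ 0.5173 -0.2626  0.0506] [-1.045 -0.     0.262]
0 0 [ 0.5173 -0.2577  0.0459] [-1.04  -0.002  0.284]
0 -1 [ 0.5173 -0.2577  0.0449] [-1.041 -0.002  0.287]
```

Request:
step_arm:
  series:
    - {"tx":-0.1,"ty":0,"tz":0,"twist":-0.02}
    - {"tx":-0.22,"ty":0,"tz":0,"twist":-0.04}
    - {"tx":-0.36,"ty":0,"tz":0.01,"twist":-0.06}
    - {"tx":-0.5,"ty":0.005,"tz":0.02,"twist":-0.08}
    - {"tx":-0.64,"ty":0.005,"tz":0.04,"twist":-0.089}
    - {"tx":-0.76,"ty":0.005,"tz":0.06,"twist":-0.089}
    - {"tx":-0.87,"ty":0.005,"tz":0.08,"twist":-0.089}
    - {"tx":-0.95,"ty":0.005,"tz":0.1,"twist":-0.089}
    - {"tx":-1,"ty":0.005,"tz":0.1,"twist":-0.089}
    - {"tx":-1,"ty":0.005,"tz":0.1,"twist":-0.089}

```text
time: 25.8
eef_pos: [0.5184, -0.274, 0.0978]
ee_rot: [-0.16, 0.674, 0.691, 0.207]
wrist_force: [0.8, 0.8, 0.1]
grip_width: 0.0434
grip_force: 30.7
```

```bash
python3 p.py 0;python3 -c "
from h import *
a=grab('side')['color'][200:400,290:490,::-1];b=grab('wrist')['color'][:,:,::-1]
cv2.imwrite('pics/c8.png',np.hstack([cv2.resize(a,(400,400),interpolation=2),cv2.resize(b,(400,400))]))"
```

```text
yaw 90.29043000741214 25.8 [ 0.5184 -0.274   0.0978] [0.8 0.8 0.1] 30.713930279016495 0.04338898204327736
30.4 15 [ 0.5174 -0.2756  0.0793] [-0.035 -0.008  0.05 ]
30.4 0 [ 0.5174 -0.2756  0.0643] [-0.06  -0.011  0.093]
20 0 [ 0.5173 -0.2684  0.0567] [-0.052 -0.013  0.127]
10 0 [ 0.5173 -0.2626  0.0506] [-0.046 -0.015  0.154]
0 0 [ 0.5173 -0.2577  0.0459] [-0.04  -0.016  0.176]
0 -1 [ 0.5173 -0.2577  0.0449] [-0.041 -0.016  0.179]
```

View pics/c8.png

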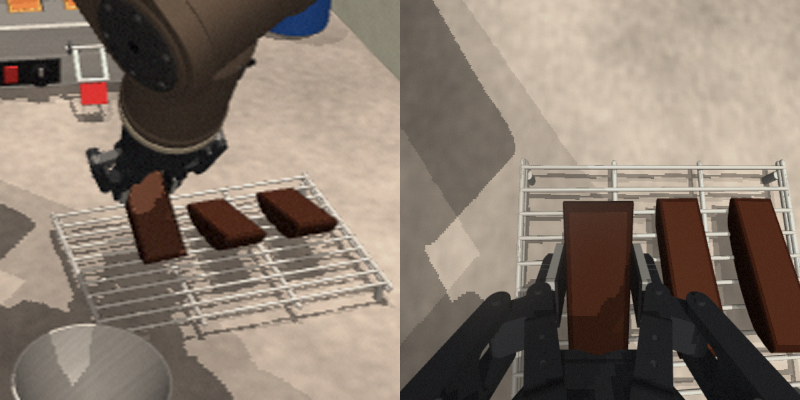

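The cake hovers over the free place, aligned with the grid wires' cross pieces and beside the other two cakes. Next I'll lower it to first touch.

Request:
step_arm:
  series:
    - {"tx":-0.02,"ty":-0.004,"tz":0.03,"twist":0}
    - {"tx":-0.035,"ty":-0.008,"tz":0.055,"twist":0}
    - {"tx":-0.045,"ty":-0.01,"tz":0.07,"twist":0}
    - {"tx":-0.052,"ty":-0.011,"tz":0.08,"twist":0}
    - {"tx":-0.057,"ty":-0.011,"tz":0.087,"twist":0}
    - {"tx":-0.06,"ty":-0.011,"tz":0.092,"twist":0}
    - {"tx":-0.06,"ty":-0.011,"tz":0.094,"twist":0}
    - {"tx":-0.06,"ty":-0.011,"tz":0.094,"twist":0}
    - {"tx":-0.06,"ty":-0.011,"tz":0.094,"twist":0}
    - {"tx":-0.06,"ty":-0.011,"tz":0.094,"twist":0}

```text
time: 26.9
eef_pos: [0.5176, -0.2748, 0.065]
ee_rot: [-0.16, 0.674, 0.691, 0.208]
wrist_force: [1.0, 0.8, -0.7]
grip_width: 0.0429
grip_force: 30.7
```

```bash
python3 p.py 0
```

```text
yaw 90.33537645382644 26.9 [ 0.5176 -0.2748  0.065 ] [ 1.   0.8 -0.7] 30.72311908006668 0.04290291964754182
30.4 15 [ 0.5174 -0.2756  0.0793] [ 0.022  0.003 -0.043]
30.4 0 [ 0.5174 -0.2756  0.0643] [-0.003 -0.001  0.   ]
20 0 [ 0.5173 -0.2684  0.0567] [ 0.005 -0.003  0.034]
10 0 [ 0.5173 -0.2626  0.0506] [ 0.011 -0.004  0.062]
0 0 [ 0.5172 -0.2577  0.0459] [ 0.018 -0.005  0.083]
0 -1 [ 0.5172 -0.2577  0.0449] [ 0.016 -0.005  0.086]
```

Request:
step_arm:
  series:
    - {"tx":-0.002,"ty":0,"tz":0.004,"twist":0}
    - {"tx":-0.001,"ty":0,"tz":0.01,"twist":0}
    - {"tx":0.001,"ty":0,"tz":0.016,"twist":0}
    - {"tx":0.002,"ty":0,"tz":0.022,"twist":0}
    - {"tx":0.003,"ty":0,"tz":0.028,"twist":0}
    - {"tx":0.005,"ty":0,"tz":0.034,"twist":0}
    - {"tx":0.006,"ty":0,"tz":0.04,"twist":0}
    - {"tx":0.007,"ty":0,"tz":0.045,"twist":0}
    - {"tx":0.007,"ty":0,"tz":0.045,"twist":0}
    - {"tx":0.007,"ty":0,"tz":0.045,"twist":0}

```text
time: 27.9
eef_pos: [0.5186, -0.2659, 0.0547]
ee_rot: [-0.16, 0.674, 0.691, 0.208]
wrist_force: [0.9, 0.9, 7.6]
grip_width: 0.0432
grip_force: 32.5
```

```bash
python3 p.py 0; python3 - <<'E'
from h import *
from scipy.spatial.transform import Rotation as Ro
f=grab('wrist');c=f['color'].astype(int)
s=env.read_state();q=s['ee_rot'];T=Ro.from_quat(np.r_[q[1:],q[0]]).as_matrix();p=s['eef_pos']
fl=240/np.tan(np.radians(f['fovy'])/2);m=(c[...,0]>c[...,2]*1.5+8)&(c[...,0]<190)
for y in list(range(224,272,6))+list(range(280,420,20)):
    xs=np.where(m[y,225:405])[0]+225
    if len(xs)<60: print(y,len(xs));continue
    w=xs.max()-xs.min()+1;o,d=ray(f,(xs.min()+xs.max())/2,y);print(y,w,(T.T@(o+d*(fl*.043/w)-p)*1000).round(1))
E
```

```text
yaw 90.33259821642426 27.9 [ 0.5186 -0.2659  0.0547] [0.9 0.9 7.6] 32.450997680425644 0.04320106754252752
30.4 15 [ 0.5174 -0.2756  0.0793] [ 0.013  0.002 -0.087]
30.4 0 [ 0.5174 -0.2756  0.0643] [-0.012 -0.002 -0.044]
20 0 [ 0.5173 -0.2684  0.0567] [-0.003 -0.004 -0.01 ]
10 0 [ 0.5173 -0.2626  0.0506] [ 0.003 -0.005  0.017]
0 0 [ 0.5172 -0.2577  0.0459] [ 0.009 -0.006  0.039]
0 -1 [ 0.5172 -0.2577  0.0449] [ 0.008 -0.007  0.042]
224 0
230 0
236 0
242 102 [30.3  2.7  0.7]
248 104 [28.9  1.9 -2.9]
254 104 [26.5  1.9 -3.6]
260 104 [24.2  1.8 -4.4]
266 103 [21.3  1.6 -3.8]
280 104 [16.3  1.8 -6.9]
300 103 [ 7.7  1.6 -8.2]
320 104 [  0.6   1.4 -12. ]
340 102 [ -9.    1.8 -12. ]
360 101 [-18.    1.2 -13.3]
380 103 [-24.    1.6 -18.4]
400 100 [-35.3   1.8 -17.3]
```

It's rolling as planned: pitch is about 17° and the vertical force 7.6 N. I'll continue to level.

Request:
step_arm:
  series:
    - {"tx":0.001,"ty":0,"tz":0.006,"twist":0}
    - {"tx":0.002,"ty":0,"tz":0.012,"twist":0}
    - {"tx":0.004,"ty":0,"tz":0.018,"twist":0}
    - {"tx":0.005,"ty":0,"tz":0.023,"twist":0}
    - {"tx":0.006,"ty":0,"tz":0.028,"twist":0}
    - {"tx":0.008,"ty":0,"tz":0.032,"twist":0}
    - {"tx":0.009,"ty":0,"tz":0.036,"twist":0}
    - {"tx":0.009,"ty":0,"tz":0.038,"twist":0}
    - {"tx":0.009,"ty":0,"tz":0.038,"twist":0}
    - {"tx":0.009,"ty":0,"tz":0.038,"twist":0}

```text
time: 28.95
eef_pos: [0.5191, -0.258, 0.0464]
ee_rot: [-0.16, 0.674, 0.691, 0.208]
wrist_force: [0.3, 0.1, 9.9]
grip_width: 0.0433
grip_force: 35.4
```

```bash
cat > k.py <<'E'
from h import *
from scipy.spatial.transform import Rotation as Ro
f=grab('wrist');c=f['color'].astype(int)
s=env.read_state();q=s['ee_rot'];T=Ro.from_quat(np.r_[q[1:],q[0]]).as_matrix();p=s['eef_pos']
fl=240/np.tan(np.radians(f['fovy'])/2);m=(c[...,0]>c[...,2]*1.5+8)&(c[...,0]<190);D=[]
for y in range(200,420,4):
    xs=np.where(m[y,225:405])[0]+225
    if len(xs)<60: continue
    w=xs.max()-xs.min()+1;o,d=ray(f,(xs.min()+xs.max())/2,y);D.append(o+d*(fl*.043/w))
D=np.array(D);a=np.polyfit(D[3:,1],D[3:,2],1);print('pitch',np.degrees(np.arctan(a[0])),'end',D[0].round(4),D[-1].round(4))
E
python3 k.py;python3 p.py 0
```

```text
pitch 1.834622367962108 end [ 0.52   -0.2317  0.058 ] [ 0.5203 -0.3005  0.0561]
yaw 90.3287867492332 29.0 [ 0.5191 -0.258   0.0464] [-0.1  0.5 10.3] 35.361013412475586 0.04330463422019745
30.4 15 [ 0.5174 -0.2756  0.0793] [ 0.005  0.002 -0.125]
30.4 0 [ 0.5174 -0.2756  0.0643] [-0.02  -0.002 -0.082]
20 0 [ 0.5173 -0.2684  0.0567] [-0.012 -0.004 -0.048]
10 0 [ 0.5173 -0.2626  0.0506] [-0.006 -0.005 -0.02 ]
0 0 [ 0.5173 -0.2577  0.0459] [ 0.    -0.006  0.001]
0 -1 [ 0.5173 -0.2577  0.0449] [-0.001 -0.007  0.004]
```

Level (pitch 1.8°, top at 57 mm). Now I'll release and withdraw.

Request:
step_arm:
  series:
    - {"tx":0,"ty":0,"tz":0,"twist":0}
    - {"tx":0,"ty":0,"tz":0,"twist":0}
    - {"tx":0,"ty":0,"tz":0,"twist":0}
    - {"tx":0,"ty":0,"tz":0,"twist":0}
    - {"tx":0,"ty":0,"tz":-0.01,"twist":0}
    - {"tx":0,"ty":0,"tz":-0.05,"twist":0}
    - {"tx":0,"ty":0,"tz":-0.12,"twist":0}
    - {"tx":0,"ty":0,"tz":-0.22,"twist":0}
    - {"tx":0,"ty":0,"tz":-0.35,"twist":0}
    - {"tx":0,"ty":0,"tz":-0.48,"twist":0}
  hand: 60

```text
time: 30.0
eef_pos: [0.5099, -0.3314, 0.172]
ee_rot: [-0.16, 0.674, 0.691, 0.207]
wrist_force: [0.5, -0.8, -1.2]
grip_width: 0.0597
grip_force: 0.0
```

Request:
step_arm:
  series:
    - {"tx":0,"ty":0,"tz":-0.1,"twist":0}
    - {"tx":0,"ty":0,"tz":-0.2,"twist":0}
    - {"tx":0,"ty":0,"tz":-0.3,"twist":0}
    - {"tx":0,"ty":0,"tz":-0.3,"twist":0}
    - {"tx":0,"ty":0,"tz":-0.3,"twist":0}
    - {"tx":0,"ty":0,"tz":-0.3,"twist":0}
    - {"tx":0,"ty":0,"tz":-0.3,"twist":0}
    - {"tx":0,"ty":0,"tz":-0.3,"twist":0}
    - {"tx":0,"ty":0,"tz":-0.3,"twist":0}
    - {"tx":0,"ty":0,"tz":-0.3,"twist":0}

```text
time: 31.0
eef_pos: [0.5051, -0.3755, 0.2474]
ee_rot: [-0.16, 0.674, 0.691, 0.208]
wrist_force: [-0.5, 0.2, -0.1]
grip_width: 0.06
grip_force: 0.0
```

```bash
python3 p.py 0|head -1; python3 - <<'E'
from h import *
f=grab('wrist');g=grab('side');c=f['color'].astype(int)
m=((c[...,0]>c[...,2]*1.5+8)&(c[...,0]<190)).astype('uint8');m=cv2.morphologyEx(m,cv2.MORPH_OPEN,np.ones((5,5)))
k,l,s,ce=cv2.connectedComponentsWithStats(m)
for i in range(1,k):
    if s[i,4]>800:
        r=cv2.minAreaRect(np.argwhere(l==i)[:,::-1].astype(np.float32));P=np.array([onz(f,*p,.056)[:2] for p in cv2.boxPoints(r)])
        print(s[i].tolist(),P.round(3).tolist(),P.mean(0).round(4))
cv2.imwrite('pics/c9.png',np.hstack([cv2.resize(g['color'][:,:,::-1],(400,300)),cv2.resize(f['color'][:,:,::-1],(400,300))]))
E
```

```text
yaw 90.34294341132575 31.0 [ 0.5051 -0.3755  0.2474] [-0.5  0.2 -0.1] 0.0 0.06000823718026125
[299, 171, 41, 104, 4124] [[0.501, -0.23], [0.543, -0.229], [0.542, -0.338], [0.503, -0.338]] [ 0.5222 -0.2839]
[378, 178, 55, 91, 3565] [[0.58, -0.237], [0.624, -0.226], [0.638, -0.329], [0.596, -0.338]] [ 0.6094 -0.2825]
[449, 179, 61, 89, 3498] [[0.658, -0.235], [0.705, -0.222], [0.72, -0.328], [0.676, -0.339]] [ 0.6899 -0.2809]
[68, 317, 24, 77, 1463] [[0.3, -0.446], [0.293, -0.38], [0.312, -0.381], [0.319, -0.447]] [ 0.3061 -0.4135]
```

View pics/c9.png

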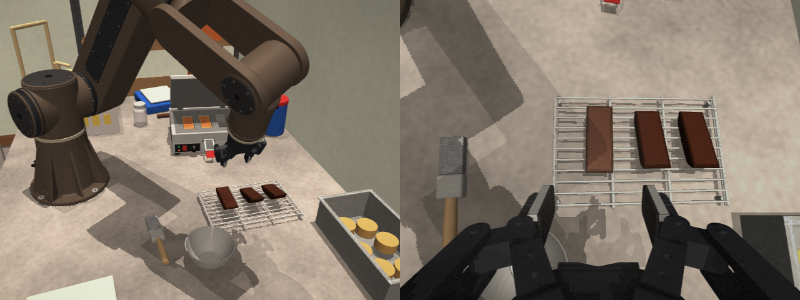

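The final view shows the cake lying level at (0.522, -0.284), beside the other two at (0.609, -0.283) and (0.690, -0.281). The lid is open, the vanilla cakes are in their moulds and the arm is clear.

```bash
python3 -c "
from h import *
print(env.job_done())"
```

```text
the job is handed in; nothing more can be done
None
```

I handed the job in at 31 s with the lid sprung open and the chocolate cake level on the grid's free place, about 5° off parallel to its neighbours. The wrist force peaked near 60 N while I pressed the cake to rock it up.

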